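# Set the animal puzzle board on the classroom easel

### The job

Take the animal picture board out of the grey wire rack and set it up on the wooden easel with the red lip: right way up, picture outwards for the pupil, lower edge down on the ledge between rest and lip, back flat against the sloping rest, and roughly centred. Set it down rather than dropping it, and leave the other things on the table where they are.

Things in the scene. Friction and masses are not known exactly. Their poses are not given: they have to be found in the camera images.
- board: Wooden picture board, 180 wide, 150 high, 12 mm thick, about 0.2 kg, animals on the front. Origin: middle of the lower edge, mid-thickness. x out of the picture side, y along the width, z up the board. Starts in the rack leaning back 22 deg, picture facing outwards, away from the rack's rest. Pinch it across its thickness at the upper edge: 65 mm stand free above the rack's rest.
- board_corner (a point): Upper corner of the board on its +y side: at (0, 90, 150) mm in the board's frame. The top 35 mm of both faces is flat; the animals below are raised up to 4 mm to the eye only.
- easel_rest: Sloping wooden part of the fixed easel. Origin: mid inner corner of rest and ledge, 45 mm above the table. x out of the rest's face (and up), y along the ledge, z up the slope (30 deg off vertical, leaning back to -x). Rest 120 wide, up to z = 85 mm, 10 thick. Ledge 160 wide, square to the rest, 28 deep to a red lip 10 high, 6 thick. Seated board: origin at (6, 0, 0) mm, axes parallel.
- easel: Base of the same fixed wooden easel: foot plate 130 x 140 x 12 mm. Origin on the table, straight below the origin of easel_rest; x to the lip side, z up. Two red struts, 10 mm thick, run from the back of the rest to 82 mm behind the origin.
- rack_rest: Sloping part of the fixed grey rack, laid out as easel_rest: origin at the inner corner of rest and ledge, 30 mm above the table, x out of the rest, y along the ledge, z up the slope, 22 deg off vertical, leaning back to -x. Rest of steel wires, 128 mm wide, up to z = 85 mm; grey ledge 170 mm wide, 28 mm deep to a lip 10 mm high, 6 mm thick.
- hippo: Bystander: chunky lilac wooden animal lying flat, about 80 x 110 x 22 mm, origin at the middle of its underside. Loose.
- zebra: Bystander: chunky white and black striped wooden animal lying flat, about 80 x 110 x 22 mm, origin at the middle of its underside. Loose.
- pot: Bystander: blue round pencil pot, 76 mm across, 90 mm high, pencils up to 140 mm; origin at the middle of its underside. Loose.
There are look-alikes about, which are no part of the job. What is shaped like the board but purple is not meant.

How it is judged:
On the way:
1. the board is held, lifted at least 30 mm up out of the rack and off it (z of board in the frame of rack_rest above 0.03 m and contact force between board and the fingers above 0.5 N and contact force between board and rack below 0.1 N), for 0.2 s.
At the end, for the whole second after the job is handed in: Board released and still on the easel: lower edge within 6 mm of the ledge, 0 to 14 mm out from the rest (origin), within 25 mm of the middle; board_corner over 40 mm to the +y side; slope within 0.10 rad of the rest, width within 0.12 rad of the ledge (x of board in the frame of easel_rest between 0 and 0.014 m and y of board in the frame of easel_rest between -0.025 and 0.025 m and z of board in the frame of easel_rest between -0.006 and 0.006 m and y of board_corner in the frame of easel_rest above 0.04 m and angle between the z axis of board and the z axis of easel_rest, either way round below 0.1 rad and angle between the y axis of board and the y axis of easel_rest, either way round below 0.12 rad and contact force between board and easel above 0.3 N and linear speed of board below 0.02 m/s and angular speed of board below 0.1 rad/s); the robot touches nothing.
It fails at once if the board is dropped: it moves faster than 0.5 m/s while the fingers do not hold it (contact force between board and the fingers below 0.1 N and linear speed of board above 0.5 m/s).
It fails at once if the hippo is moved by more than 25 mm (distance of hippo from where it was at the start of the episode above 0.025 m).
It fails at once if the zebra is moved by more than 25 mm (distance of zebra from where it was at the start of the episode above 0.025 m).
It fails at once if the pot is moved by more than 25 mm (distance of pot from where it was at the start of the episode above 0.025 m).
It also fails if it takes over 45 s, if anything falls off the work surface, if the arm or the gripper's body presses on something with over 40 N, if the wrist force passes 120 N, or if a joint passes its speed limit or range.

### The arm

A 7-joint arm with a two-finger parallel gripper is mounted at the origin on the work surface. World frame = base frame: x ahead of the robot, y to its left, z up, the work surface at z = 0. Lengths are in m, angles in rad, forces in N, time in s.
With the tool pointing down it reaches from about 0.425 to 0.925 m from the base axis. Payload 6.8 kg.
Tool frame: the origin (TCP) lies at the very end of the fingers, on their centre line; the grasp point (between the pads) lies 19 mm behind it; z points along the fingers, x is the direction in which the jaws open and shut, and the axes are right-handed (so a half turn about z gives the same grasp; the last joint's range is limited). The gripper opens to 85 mm and grips with 20 to 120 N. Pads are 22 mm wide; open, the fingers measure 114 mm over their backs; the gripper's body (76 mm by 85 mm) begins 54 mm behind the grasp point. The pads swing forward as they close: fully open they stand 13 mm farther back than shut.
Start: joints at [1.183, 0.477, 0.022, 1.555, -0.011, 1.109, -0.083], TCP at [0.186, -0.649, 0.231] pointing down, gripper open.
Joint ranges: [-2.96, 2.96], [-0.34, 2.1], [-1.41, 1.46], [0.24, 2.44], [-1.37, 4.51], [0.17, 1.92], [-2.96, 2.96]. Speed limits (rad/s): [2.39, 2.39, 3.14, 3.14, 3.14, 3.14, 3.14].

### API

Orientations are given as a unit quaternion [w, x, y, z].
In Python, from station import bot gives the robot as it stands.
- The arm moves only by the shell command python3 -m creep 'ROWS' [FORCE]. ROWS is JSON, a list that holds one entry, the list of rows, each a list of 7 numbers: the shift along the tool's x, y, z in cm, then the turn, a rotation vector about the tool's x, y, z in rad, then the opening, from 0 (shut) to 1 (fully open). In form: [[[dx, dy, dz, wx, wy, wz, claw], ...]]. A call has 1 to 10 rows; each row is the pose to reach, as a shift and turn from the pose commanded when the call began, along the tool's axes at that moment; what a row does not reach only later rows make up. A row lasts 1/8 s, in which the tool goes at most 62.5 mm and 10.7 degrees, less where a joint would pass 70% of its speed; a pose out of reach is approached as far as the arm can. A call with a gripper value outside its range is refused whole. The fingers move at their own pace and stop on an object; FORCE is the grip in N (left out, the last holds). Time passes only in rows, so rows that repeat a pose let the fingers close. It gives the time, the measured TCP pose, the force and the opening at its end, in the units of the state.
- bot.get_obs(): the state, without advancing time (a new reading comes with each control period).
- bot.read_camera(name): name is "side" or "top" or "wrist"; returns (picture, depth): 480x640x3 uint8, blue, green, red; 480x640 float32, m along the optical axis (not along the pixel's ray), 0 where there is no reading.
- bot.calibration(name): a dict with "mtx" (3x3 intrinsics, pixels), "rvec" (rotation vector, rad) and "tvec" (3), from world to camera coordinates, as OpenCV has them. Camera axes: x right, y down, z forward; pixel columns grow to the right and rows downward; lengths in m; the calibration is good to about 2 mm. A picture is of the moment at which its call begins: read the wrist's pose just before it. calibration takes no time and is no camera call; for the wrist camera it gives the pose at the moment of the call.
- bot.hand_in(): hands the job in, once; it reports no verdict.
Trained networks look in the newest picture that a camera, given by its name, has taken for a name from the list of things; names that differ only in an ending like _2 or _b are one class to them, and where a whole thing is asked for, a point or a joint stands for the part that bears it (a point fixed in the world has none). Each returns a list of dicts, best first, with "p" (0 to 1); they miss things now and then, are a little off and sometimes report something else, mostly with a low value. They report only what shows in the picture. A call takes as long as a camera call. They do not tell look-alikes from the thing itself.
- bot.find_in(camera, label): "xy" ([column, row] in pixels, amid what is visible of it).
- bot.silhouettes(camera, label): "mask" (480x640 bool, what is visible of it) and "xy" ([column, row] in pixels, amid what is visible of it).
The state is a dict: "t": time; "q": joint angles; "joint_vel": joint speeds; "joint_torque": joint torques, N m; "eef_pos": TCP position; "tool_rot": TCP orientation; "contact_force": force on the tool from outside, world axes, zero at the start; "torque": the same for the moment, N m; "gripper_width": opening from 0.0 (shut) to 1.0 (fully open).
Only numpy, scipy, OpenCV 4.12 (cv2) and the standard library are available. Lean on these libraries where they do the work, as an engineer would, in place of code of your own. Each camera call takes 0.05 s, during which the arm holds its last target.

## Working session

There is one attempt and no reset: what is moved stays moved. The work goes in short steps, Python scripts to look and compute and a shell command to move; the robot and the scene stay as the last step left them, time stands still between calls to the robot, and variables do not carry over. Pictures are saved under pics/ and viewed, and the job is handed in when it is done.

```bash
ls; mkdir -p pics; python3 - <<'E'
from station import bot
import cv2,numpy as np
print(bot.get_obs())
for n in("side","top","wrist"):
    p,d=bot.read_camera(n); cv2.imwrite(f"pics/{n}0.png",p); np.save(f"pics/{n}0.npy",d)
    c=bot.calibration(n); print(n,c)
    for l in ("board","easel_rest","rack_rest","hippo","zebra","pot"):
        print(l,[(np.round(r["xy"]),round(r["p"],2)) for r in bot.find_in(n,l)])
E
```

```text
pics
{'t': 0.0, 'q': array([ 1.18292029,  0.47780054,  0.02231317,  1.55643233, -0.01149507,
        1.10928213, -0.08311141]), 'joint_vel': array([-0.00069938, -0.00125004, -0.00029579,  0.00071713,  0.00059413,
        0.00171962,  0.00087858]), 'joint_torque': array([ 8.07487122e-04, -5.96462667e+01,  1.60864189e+00, -2.81201077e+01,
        1.25771749e-02,  9.40417754e-03,  5.92577592e-06]), 'eef_pos': array([ 0.18623676, -0.64819864,  0.23033297]), 'tool_rot': array([-4.88403846e-04,  7.98803527e-01, -6.01591323e-01, -7.52711751e-04]), 'contact_force': array([-0.23214904,  0.07791368,  0.41643665]), 'torque': array([-0.02938306, -0.05905163,  0.00745633]), 'gripper_width': 0.9991610820143082}
side {'mtx': array([[529.99660368,   0.        , 322.31138864],
       [  0.        , 529.99660368, 250.39077382],
       [  0.        ,   0.        ,   1.        ]]), 'rvec': array([ 0.63812075, -2.78127055,  0.96760791]), 'tvec': array([0.44942884, 0.23914191, 1.24421099])}
board [(array([325., 468.]), 0.95), (array([338., 362.]), 0.62)]
easel_rest [(array([304., 201.]), 0.75), (array([25
[... 405 characters left out ...]
5.77233928e-04, 5.03856739e-01, 1.46465377e+00])}
board [(array([248., 198.]), 0.9), (array([239., 295.]), 0.81), (array([132., 333.]), 0.66)]
easel_rest [(array([387., 179.]), 0.81)]
rack_rest [(array([260., 187.]), 0.66), (array([149., 226.]), 0.42)]
hippo [(array([312., 115.]), 0.93)]
zebra [(array([492., 216.]), 0.75)]
pot [(array([151., 228.]), 0.57)]
wrist {'mtx': array([[399.95819381,   0.        , 320.92217448],
       [  0.        , 399.95819381, 233.89955715],
       [  0.        ,   0.        ,   1.        ]]), 'rvec': array([-2.33218332,  1.75584398,  0.23649775]), 'tvec': array([-0.67493817, -0.03318558,  0.37790961])}
board []
easel_rest []
rack_rest []
hippo []
zebra []
pot []
```

View pics/top0.png

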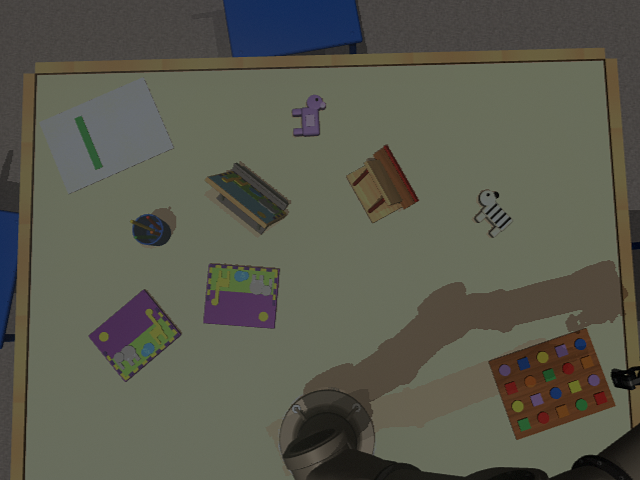

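View pics/side0.png

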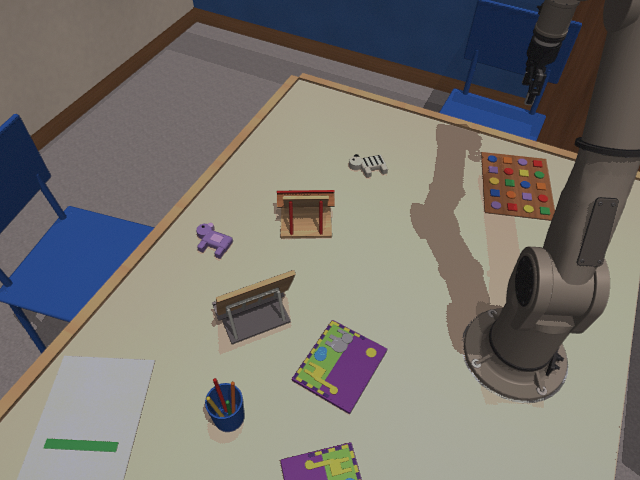

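```bash
cat > h.py <<'E'
from station import bot
import cv2,numpy as np
from scipy.spatial.transform import Rotation as R
def cloud(d,c):
    Rm=cv2.Rodrigues(c["rvec"])[0]; K=c["mtx"]
    v,u=np.mgrid[:480,:640]
    P=np.dstack([(u-K[0,2])/K[0,0]*d,(v-K[1,2])/K[1,1]*d,d])
    W=(P-c["tvec"])@Rm
    W[d<=0]=np.nan
    return W
def proj(X,c):
    return cv2.projectPoints(np.array(X,float).reshape(-1,3),c["rvec"],c["tvec"],c["mtx"],None)[0][:,0]
E
python3 - <<'E'
from h import *
p=cv2.imread("pics/top0.png")[130:250,190:430]; cv2.imwrite("pics/top0c.png",cv2.resize(p,None,fx=3.3,fy=3.3,interpolation=cv2.INTER_CUBIC))
p=cv2.imread("pics/side0.png")[180:350,200:350]; cv2.imwrite("pics/side0c.png",cv2.resize(p,None,fx=3.5,fy=3.5,interpolation=cv2.INTER_CUBIC))
for n,pts in(("top",[(312,115),(492,216),(151,228),(248,198),(215,190),(262,232),(239,295)]),("side",[(213,240),(370,163),(250,290)])):
    W=cloud(np.load(f"pics/{n}0.npy"),bot.calibration(n))
    for u,v in pts: print(n,u,v,np.round(W[v,u],3))
E
```

```text
top 312 115 [0.811 0.021 0.025]
top 492 216 [ 0.539 -0.428  0.024]
top 151 228 [0.528 0.433 0.026]
top 248 198 [0.584 0.175 0.111]
top 215 190 [0.626 0.275 0.002]
top 262 232 [0.514 0.155 0.004]
top 239 295 [0.355 0.213 0.014]
side 213 240 [0.803 0.037 0.022]
side 370 163 [ 0.543 -0.43   0.02 ]
side 250 290 [0.572 0.212 0.169]
```

```bash
python3 - <<'E'
from h import *
for n in("top","side"):
    bot.read_camera(n)
    c=bot.calibration(n); d=np.load(f"pics/{n}0.npy"); W=cloud(d,c)
    for l in ("board","easel_rest","easel","rack_rest"):
        for r in bot.silhouettes(n,l):
            m=r["mask"]; w=W[m]; w=w[~np.isnan(w[:,0])]
            print(n,l,np.round(r["xy"]),round(r["p"],2),m.sum(),np.round(np.nanpercentile(w,[2,50,98],axis=0),3).tolist())
            np.save(f"pics/m_{n}_{l}_{int(r['xy'][0])}.npy",m)
E
```

```text
top board [242. 293.] 0.92 4223 [[0.281, 0.123, 0.005], [0.354, 0.208, 0.012], [0.426, 0.294, 0.02]]
top board [248. 196.] 0.82 1927 [[0.518, 0.103, 0.039], [0.584, 0.178, 0.124], [0.652, 0.253, 0.174]]
top board [134. 338.] 0.59 4361 [[0.171, 0.384, 0.005], [0.261, 0.477, 0.012], [0.353, 0.572, 0.019]]
top easel_rest [388. 178.] 0.85 1782 [[0.567, -0.226, 0.008], [0.63, -0.169, 0.061], [0.708, -0.114, 0.118]]
top easel_rest [384. 186.] 0.35 2933 [[0.55, -0.221, 0.005], [0.618, -0.149, 0.049], [0.702, -0.08, 0.117]]
top easel [382. 184.] 0.8 3044 [[0.547, -0.223, 0.004], [0.618, -0.149, 0.049], [0.704, -0.079, 0.117]]
top rack_rest [261. 190.] 0.9 572 [[0.573, 0.094, 0.029], [0.625, 0.155, 0.04], [0.678, 0.218, 0.055]]
side board [326. 466.] 0.8 2218 [[0.225, 0.376, 0.009], [0.29, 0.429, 0.014], [0.362, 0.477, 0.018]]
side board [253. 290.] 0.72 1230 [[0.513, 0.107, 0.028], [0.575, 0.193, 0.148], [0.648, 0.261, 0.175]]
side board [338. 364.] 0.61 4939 [[0.279, 0.124, 0.006], [0.351, 0.218, 0.013], [0.426, 0.3, 0.018]]
side easel_rest [304. 196.] 0.77 972 [[0.564, -0.231, 0.009], [0.626, -0.162, 0.064], [0.708, -0.109, 0.119]]
side easel [307. 213.] 0.65 2566 [[0.546, -0.223, 0.003], [0.618, -0.142, 0.021], [0.702, -0.075, 0.117]]
side rack_rest [252. 305.] 0.93 675 [[0.549, 0.131, 0.018], [0.598, 0.181, 0.045], [0.679, 0.237, 0.11]]
side rack_rest [305. 200.] 0.21 883 [[0.565, -0.226, 0.041], [0.625, -0.159, 0.067], [0.708, -0.109, 0.119]]
```

View pics/top0c.png

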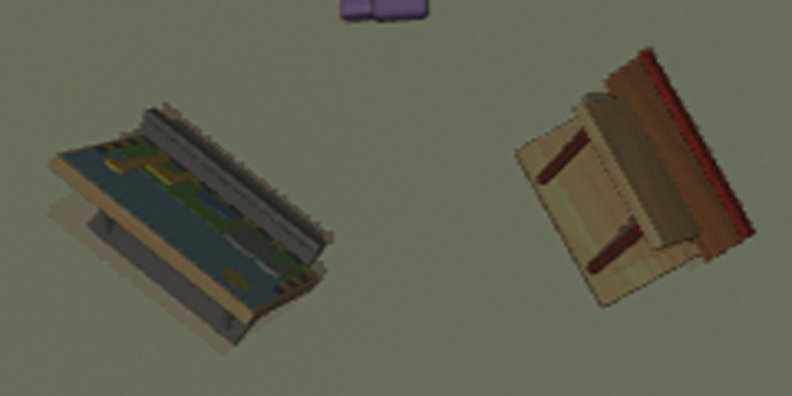

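View pics/side0c.png

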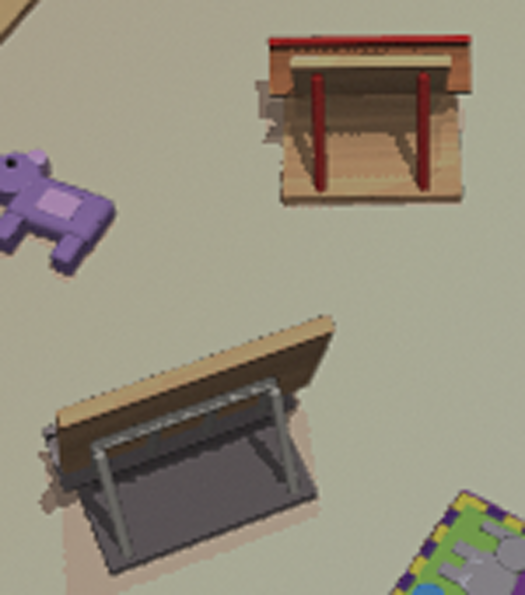

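```bash
cat > fit.py <<'E'
from h import *
from scipy.optimize import least_squares
def frame(x,y,z,yaw,tilt):
    Rm=R.from_euler('z',yaw).as_matrix()@R.from_euler('y',-tilt).as_matrix()
    return Rm,np.array([x,y,z])
def sdf(p,lo,hi):
    lo,hi=np.array(lo),np.array(hi); q=abs(p-(lo+hi)/2)-(hi-lo)/2
    return np.linalg.norm(np.maximum(q,0),axis=1)+np.minimum(q.max(1),0)
def fit(P,boxes,z0,tilt,x0,free=False):
    def res(s):
        Rm,t=frame(s[0],s[1],z0+(s[3] if free else 0),s[2],tilt+(s[4] if free else 0))
        q=(P-t)@Rm
        return np.min([abs(sdf(q,*b)) for b in boxes],axis=0)
    return least_squares(res,list(x0)+([0,0] if free else []),loss='soft_l1',f_scale=.002,x_scale=[.01,.01,.1]+([.01,.1] if free else []))
BOARD=[([-.006,-.09,0],[.006,.09,.15])]
EASEL=[([-.01,-.06,0],[0,.06,.085]),([-.01,-.08,-.01],[.034,.08,0]),([.028,-.08,0],[.034,.08,.010])]
E
python3 - <<'E'
from fit import *
C={}
for n in("top","side"): C[n]=(cloud(np.load(f"pics/{n}0.npy"),bot.calibration(n)))
def pts(n,f):
    m=np.load("pics/"+f); m=cv2.erode(m.astype(np.uint8),np.ones((2,2)))>0
    w=C[n][m]; w=w[~np.isnan(w[:,0])]; return w
t22=np.deg2rad(22); t30=np.deg2rad(30)
import glob; print(glob.glob("pics/m_*"))
def run(name,T,S,boxes,z0,t,x0):
    for nm,P in(("top",T),("side",S),("both",np.vstack([T,S]))):
      for free in(False,True):
        r=fit(P,boxes,z0,t,x0,free)
        Rm,o=frame(r.x[0],r.x[1],z0,r.x[2],t); y=((P-o)@Rm)[:,1]
        print(name,nm,np.round(r.x,4),"cost/pt mm",round(1e3*np.mean(abs(r.fun)),2),len(P),"y ext",np.round(np.percentile(y,[1,99]),4))
T=pts("top","m_top_board_248.npy");S=pts("side","m_side_board_253.npy")
T=T[T[:,2]>.045];S=S[S[:,2]>.06]
run("board",T,S,BOARD,.03+.006*np.sin(t22),t22,[.62,.18,-.6+.0])
T=pts("top","m_top_easel_382.npy");S=pts("side","m_side_easel_307.npy")
T=T[T[:,2]>.03];S=S[S[:,2]>.03]
run("easel",T,S,EASEL,.045,t30,[.64,-.17,-.5])
for yaw in(.6,-.6): run("easel%g"%yaw,T,S,EASEL,.045,t30,[.64,-.17,yaw]) if yaw>0 else 0
run("board+",pts("top","m_top_board_248.npy"),pts("side","m_side_board_253.npy"),BOARD,.03+.006*np.sin(t22),t22,[.62,.18,.6])
E
```

```text
['pics/m_side_rack_rest_252.npy', 'pics/m_top_board_241.npy', 'pics/m_top_easel_382.npy', 'pics/m_side_board_253.npy', 'pics/m_top_board_134.npy', 'pics/m_top_easel_rest_384.npy', 'pics/m_side_easel_rest_303.npy', 'pics/m_top_easel_rest_388.npy', 'pics/m_side_board_326.npy', 'pics/m_top_board_248.npy', 'pics/m_side_board_338.npy', 'pics/m_side_easel_307.npy', 'pics/m_top_rack_rest_260.npy', 'pics/m_side_rack_rest_304.npy']
board top [ 0.6115  0.1541 -0.7973] cost/pt mm 2.79 1748 y ext [-0.0902  0.0817]
board top [ 0.6135  0.1521 -0.8011  0.0045  0.0439] cost/pt mm 2.58 1748 y ext [-0.0904  0.0815]
board side [ 0.6085  0.1606 -0.6966] cost/pt mm 0.79 935 y ext [-0.0875  0.0884]
board side [ 0.6081  0.1611 -0.6965 -0.     -0.006 ] cost/pt mm 0.78 935 y ext [-0.0875  0.0883]
board both [ 0.6092  0.1609 -0.6964] cost/pt mm 1.07 2683 y ext [-0.0898  0.0852]
board both [ 6.100e-01  1.603e-01 -6.964e-01  4.000e-04  1.040e-02] cost/pt mm 1.04 2683 y ext [-0.0898  0.0851]
easel top [ 0.6348 -0.1724 -1.0892] cost/pt mm 4.0 1800 y ext [-0.0786  0.0737]
easel top [ 0.6299 -0.1706 -1.0893  0.0068
[... 881 characters left out ...]
1 y ext [-0.0785  0.0742]
easel0.6 both [ 0.6097 -0.1321  2.055   0.0328  1.3307] cost/pt mm 7.37 2921 y ext [-0.0772  0.0755]
board+ top [ 0.6095  0.1608 -0.6965] cost/pt mm 1.18 1786 y ext [-0.0903  0.0816]
board+ top [ 0.6072  0.1639 -0.693   0.0037 -0.0842] cost/pt mm 3.01 1786 y ext [-0.0911  0.0808]
board+ side [ 0.6006  0.1601 -0.7869] cost/pt mm 2.97 1044 y ext [-0.0971  0.09  ]
board+ side [ 6.070e-01  1.591e-01 -6.960e-01 -2.000e-04 -2.900e-03] cost/pt mm 1.37 1044 y ext [-0.1033  0.0905]
board+ both [ 0.609   0.1607 -0.6963] cost/pt mm 1.28 2830 y ext [-0.09    0.0855]
board+ both [ 6.095e-01  1.603e-01 -6.962e-01  2.000e-04  6.500e-03] cost/pt mm 1.27 2830 y ext [-0.09    0.0854]
```

```bash
python3 - <<'E'
from fit import *
C={}
for n in("top","side"): C[n]=(cloud(np.load(f"pics/{n}0.npy"),bot.calibration(n)))
def pts(n,f):
    m=np.load("pics/"+f); m=cv2.erode(m.astype(np.uint8),np.ones((2,2)))>0
    w=C[n][m]; w=w[~np.isnan(w[:,0])]; return w
t30=np.deg2rad(30)
T=pts("top","m_top_easel_rest_388.npy");S=pts("side","m_side_easel_rest_303.npy")
for nm,P in(("top",T),("side",S),("both",np.vstack([T,S]))):
  P=P[P[:,2]>.03]
  for free in(0,1):
    r=fit(P,EASEL,.045,t30,[.634,-.172,-1.05],free); k=r.fun<.006
    Rm,o=frame(r.x[0],r.x[1],.045,r.x[2],t30); q=(P-o)@Rm
    led=(q[:,0]>.005)
    print(nm,np.round(r.x,4),np.median(r.fun),k.mean(),"ledge y",np.percentile(q[led,1],[1,99]) if led.sum()>20 else 0,"lip x",np.percentile(q[:,0],[1,99]))
s=fit(np.vstack([T,S])[np.vstack([T,S])[:,2]>.03],EASEL,.045,t30,[.634,-.172,-1.05]).x
B=(.609,.1608,-.6963)
for n in("top","side"):
    c=bot.calibration(n); im=cv2.resize(cv2.imread(f"pics/{n}0.png"),None,fx=3,fy=3,interpolation=cv2.INTER_CUBIC)
    for bx,(Rm,o) in [(b,frame(s[0],s[1],.045,s[2],t30)) for b in EASEL]+[(b,frame(*B[:2],.0322,B[2],np.deg2rad(22))) for b in BOARD]:
        V=np.array([[bx[i][0],bx[j][1],bx[k][2]] for i in(0,1) for j in(0,1) for k in(0,1)])
        uv=proj(V@Rm.T+o,c)*3+1
        for a in range(8):
            for b in range(a):
                if bin(a^b).count('1')==1: cv2.line(im,tuple(int(v) for v in uv[a]),tuple(int(v) for v in uv[b]),(0,255,255) ,1)
    y0,x0=(130,190) if n=="top" else (170,200)
    cv2.imwrite(f"pics/ov_{n}.png",im[y0*3:y0*3+(390 if n=='top' else 560),x0*3:x0*3+750])
E
```

```text
top [ 0.6353 -0.1728 -1.0906] 0.0011605670127971817 0.9963414634146341 ledge y [-0.079905    0.07488801] lip x [-0.00771989  0.03513637]
top [ 6.3510e-01 -1.7300e-01 -1.0909e+00 -1.0000e-04  1.2000e-03] 0.0011717011745594852 0.9957317073170732 ledge y [-0.07968717  0.07510513] lip x [-0.00776743  0.0350887 ]
side [ 0.6339 -0.174  -1.0918] 0.001048901024195914 0.9919354838709677 ledge y [-0.0798596   0.07557483] lip x [-0.01193619  0.03178555]
side [ 6.3390e-01 -1.7350e-01 -1.0921e+00 -2.0000e-04 -1.1100e-02] 0.0010128427079610204 0.9907834101382489 ledge y [-0.080111    0.07531666] lip x [-0.01155159  0.03216844]
both [ 0.6347 -0.1733 -1.092 ] 0.0011248275038966832 0.9940191387559809 ledge y [-0.08031193  0.07503443] lip x [-0.01102997  0.03464731]
both [ 6.3460e-01 -1.7320e-01 -1.0918e+00 -2.0000e-04 -4.1000e-03] 0.001116172470600999 0.9936204146730463 ledge y [-0.08031604  0.07502559] lip x [-0.01091452  0.03476361]
```

View pics/ov_top.png

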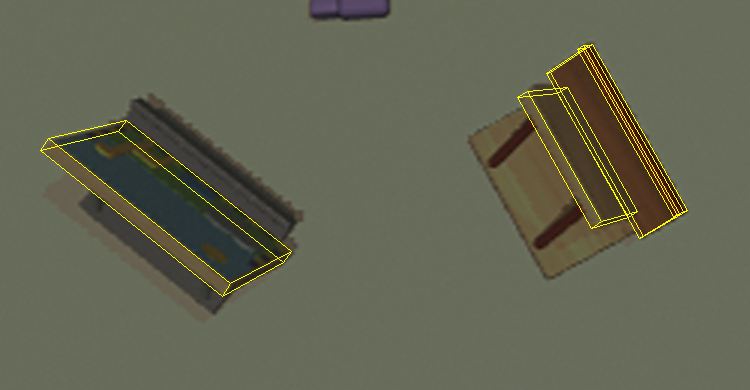

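View pics/ov_side.png

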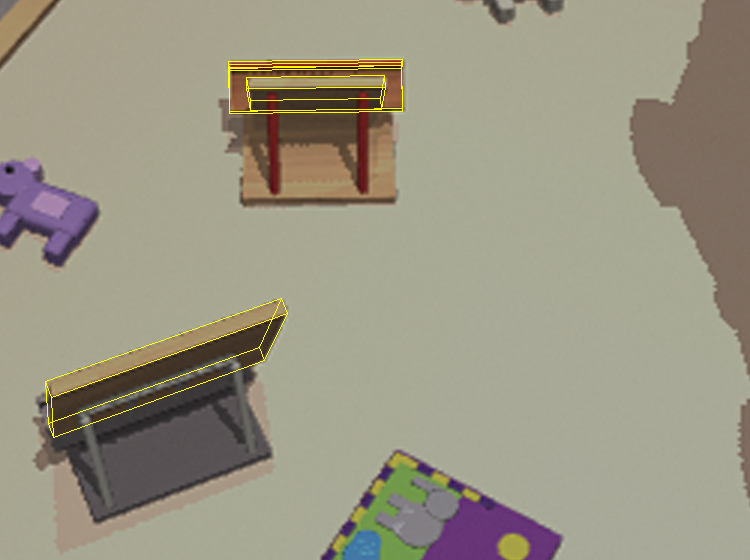

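```bash
cat > goal.py <<'E'
from fit import *
import sys
def gb(): # board frame in rack
    return frame(.609,.1608,.0322,-.6963,np.deg2rad(22))
def ge():
    Rm,o=frame(.6347,-.1733,.045,-1.092,np.deg2rad(30)); return Rm,o+Rm@[.006,0,0]
def toolR(Rm): return np.column_stack([Rm[:,0],-Rm[:,1],-Rm[:,2]])
def delta(Rt,pt):
    o=bot.get_obs(); q=o["tool_rot"]; Rc=R.from_quat([q[1],q[2],q[3],q[0]])
    d=Rc.inv().apply(pt-o["eef_pos"])*100; w=(Rc.inv()*R.from_matrix(Rt)).as_rotvec()
    print("t",round(o["t"],2),"tcp",np.round(o["eef_pos"],4),"F",np.round(o["contact_force"],2),"w",round(o["gripper_width"],3),"q",np.round(o["q"],2))
    print("target",np.round(pt,3),"cm",np.round(d,2),"rv",np.round(w,3),"deg",np.rad2deg(np.linalg.norm(w)))
E
python3 - <<'E'
from goal import *
B=gb(); delta(toolR(B[0]),np.array([.52,-.25,.36]))
delta(toolR(B[0]),B[1]+B[0]@[0,0,.24])
E
```

```text
t 1.55 tcp [ 0.1864 -0.6488  0.2313] F [ 0.35 -0.05 -0.09] w 1.002 q [ 1.18  0.48  0.02  1.56 -0.01  1.11 -0.08]
target [ 0.52 -0.25  0.36] cm [-29.12 -43.07 -12.87] rv [ 0.114  0.373 -0.587] deg 40.38612033596428
t 1.55 tcp [ 0.1864 -0.6488  0.2313] F [ 0.35 -0.05 -0.09] w 1.002 q [ 1.18  0.48  0.02  1.56 -0.01  1.11 -0.08]
target [0.54  0.218 0.255] cm [-73.59 -57.93  -2.34] rv [ 0.114  0.373 -0.587] deg 40.38612033596428
```

```bash
python3 -m creep '[[[-4,-6,-6,0.02,0.07,-0.12,1],[-8,-12,-10,0.04,0.14,-0.24,1],[-12,-18,-13,0.06,0.21,-0.35,1],[-16,-24,-13,0.08,0.28,-0.45,1],[-20,-30,-13,0.1,0.33,-0.53,1],[-24,-36,-13,0.114,0.373,-0.587,1],[-29,-43,-13,0.114,0.373,-0.587,1],[-34,-45,-13,0.114,0.373,-0.587,1],[-39,-47,-13,0.114,0.373,-0.587,1],[-44,-49,-13,0.114,0.373,-0.587,1]]]' 60
python3 - <<'E'
from goal import *
B=gb(); delta(toolR(B[0]),B[1]+B[0]@[0,0,.24])
E
```

```text
t: 2.8
eef_pos: [0.5164, -0.1635, 0.3611]
tool_rot: [0.065, 0.923, -0.335, 0.18]
contact_force: [1.0, -0.6, 0.6]
gripper_width: 1.003
t 2.8 tcp [ 0.5164 -0.1635  0.3611] F [ 1.01 -0.64  0.56] w 1.003 q [ 0.63  0.   -0.56  1.93  0.28  0.92 -0.77]
target [0.54  0.218 0.255] cm [-25.04 -30.81   1.33] rv [-0.    -0.001 -0.   ] deg 0.08882201645130532
```

```bash
python3 -m creep '[[[-4,-5,0.2,0,0,0,1],[-8,-10,0.4,0,0,0,1],[-12,-15,0.6,0,0,0,1],[-16,-20,0.8,0,0,0,1],[-20,-25,1,0,0,0,1],[-23,-29,1.2,0,0,0,1],[-25,-30.8,1.3,0,0,0,1],[-25,-30.8,1.3,0,0,0,1]]]' 60
python3 - <<'E'
from goal import *
B=gb(); delta(toolR(B[0]),B[1]+B[0]@[0,0,.24])
delta(toolR(B[0]),B[1]+B[0]@[0,0,.115])
p,d=bot.read_camera("wrist"); cv2.imwrite("pics/w1.png",p)
c=bot.calibration("wrist"); W=cloud(d,c); np.save("pics/w1.npy",W)
for r in bot.silhouettes("wrist","board"):
    w=W[r["mask"]]; w=w[~np.isnan(w[:,0])]; q=(w-B[1])@B[0]; print(r["xy"],r["p"],len(w),np.round(np.percentile(q,[1,50,99],axis=0),4))
    for k in(0,1):
        s=fit(w[::3],BOARD,.0322,np.deg2rad(22),[.609,.1608,-.6963],k); print(s.x,np.median(s.fun))
E
```

```text
t: 3.8
eef_pos: [0.5385, 0.2189, 0.2539]
tool_rot: [0.065, 0.924, -0.333, 0.179]
contact_force: [-0.0, -0.1, -0.1]
gripper_width: 0.999
t 3.8 tcp [0.5385 0.2189 0.2539] F [-0.04 -0.14 -0.11] w 0.999 q [-0.01  0.36 -0.85  1.85  0.73  1.15 -1.87]
target [0.54  0.218 0.255] cm [ 0.17 -0.06 -0.02] rv [-0.001  0.002  0.004] deg 0.24695542833041534
t 3.8 tcp [0.5385 0.2189 0.2539] F [-0.04 -0.14 -0.11] w 0.999 q [-0.01  0.36 -0.85  1.85  0.73  1.15 -1.87]
target [0.576 0.188 0.139] cm [ 0.19 -0.05 12.48] rv [-0.001  0.002  0.004] deg 0.24695542833041534
[326.2, 215.8] 0.64 5856 [[-0.0035 -0.0885  0.0815]
 [ 0.0026  0.0118  0.1482]
 [ 0.0111  0.0867  0.1498]]
[ 0.60967454  0.1558019  -0.69633998] 0.000527322212740225
[ 6.09058399e-01  1.56405439e-01 -6.96205425e-01 -6.63584497e-04
 -1.26235710e-03] 0.000405558252261351
[67.7, 302.0] 0.61 16583 [[-0.2647 -0.1521  0.0315]
 [-0.2164 -0.0841  0.0658]
 [-0.1224 -0.0168  0.0849]]
[ 0.37202854  0.23416145 -1.04568309] 0.026669872014597737
[ 0.37016661  0.14294288 -1.70026038 -0.01470751  1.18361584] 0.0008407330204517707
```

View pics/w1.png

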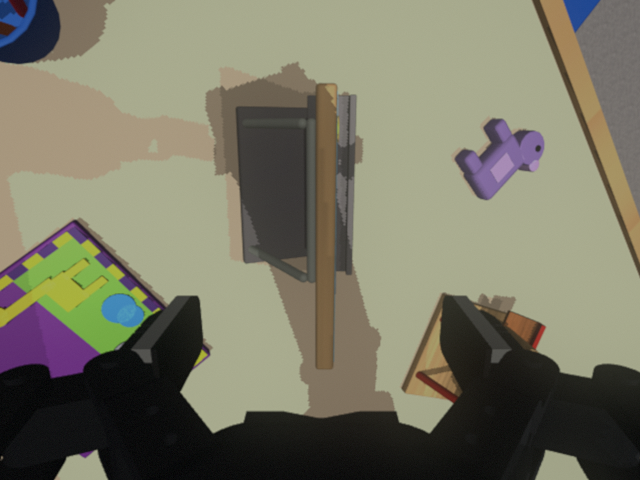

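```bash
python3 -m creep '[[[0.4,0,3,0,0,0,1],[0.4,0,6,0,0,0,1],[0.4,0,9,0,0,0,0.7],[0.4,0,11,0,0,0,0.6],[0.4,0,12,0,0,0,0.6],[0.4,0,12.5,0,0,0,0.6],[0.4,0,12.5,0,0,0,0.6]]]' 60
python3 - <<'E'
from goal import *
B=gb(); delta(toolR(B[0]),B[1]+B[0]@[0,0,.115])
p,d=bot.read_camera("wrist"); cv2.imwrite("pics/w2.png",p)
E
```

```text
t: 4.78
eef_pos: [0.5783, 0.1841, 0.1408]
tool_rot: [0.065, 0.923, -0.335, 0.18]
contact_force: [0.1, 0.2, 0.4]
gripper_width: 0.597
t 4.78 tcp [0.5783 0.1841 0.1408] F [0.11 0.23 0.38] w 0.597 q [-0.03  0.52 -0.75  1.92  0.92  0.99 -1.99]
target [0.576 0.188 0.139] cm [-0.5  -0.18  0.02] rv [-0.    -0.001 -0.   ] deg 0.04400431861630261
```

View pics/w2.png

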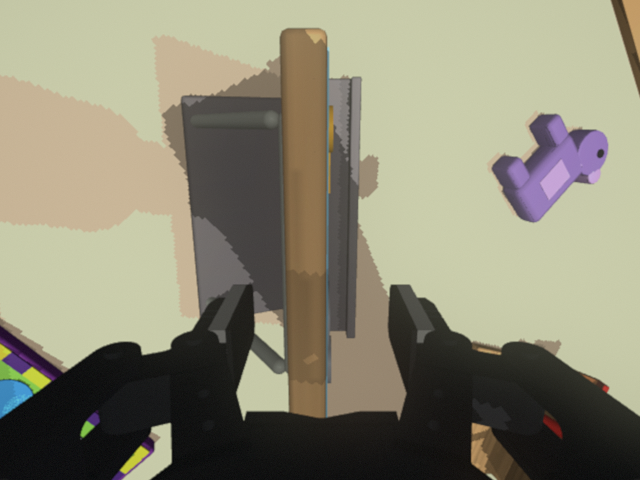

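```bash
python3 -m creep '[[[-0.45,0,0,0,0,0,0.6],[-0.45,0,0,0,0,0,0.5],[-0.45,0,0,0,0,0,0.3],[-0.45,0,0,0,0,0,0.1],[-0.45,0,0,0,0,0,0.05],[-0.45,0,0,0,0,0,0],[-0.45,0,0,0,0,0,0],[-0.45,0,0,0,0,0,0]]]' 60
python3 - <<'E'
from goal import *
B=gb(); delta(toolR(B[0]),B[1]+B[0]@[0,0,.115])
p,d=bot.read_camera("wrist"); cv2.imwrite("pics/w3.png",p)
E
```

```text
t: 5.82
eef_pos: [0.5752, 0.1867, 0.1389]
tool_rot: [0.065, 0.923, -0.335, 0.18]
contact_force: [0.1, 0.8, 3.7]
gripper_width: 0.128
t 5.83 tcp [0.5752 0.1867 0.1389] F [0.07 0.83 3.74] w 0.128 q [-0.03  0.53 -0.75  1.92  0.92  0.99 -2.  ]
target [0.576 0.188 0.139] cm [-0.05 -0.18 -0.01] rv [-0.    -0.001 -0.   ] deg 0.04213896073647885
```

View pics/w3.png

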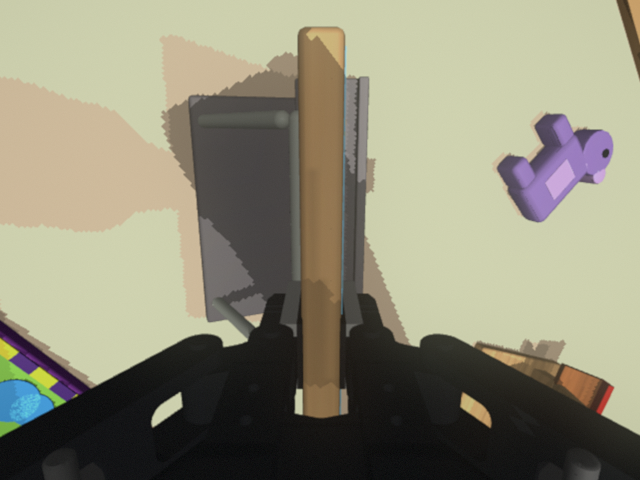

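```bash
python3 -m creep '[[[0,0,-1,0,0,0,0],[0,0,-3,0,0,0,0],[0,0,-5,0,0,0,0],[0,0,-8,0,0,0,0],[0,0,-11,0,0,0,0],[0,0,-14,0,0,0,0],[0,0,-15,0,0,0,0],[0,0,-15,0,0,0,0]]]' 80
python3 - <<'E'
from goal import *
E=ge(); delta(toolR(E[0]),E[1]+E[0]@[0,0,.115+.15])
for n in("top","side"):
    p,d=bot.read_camera(n); cv2.imwrite(f"pics/{n}2.png",p)
E
```

```text
t: 6.88
eef_pos: [0.5316, 0.2232, 0.2784]
tool_rot: [0.065, 0.923, -0.335, 0.18]
contact_force: [-0.5, -0.5, -2.3]
gripper_width: 0.127
t 6.88 tcp [0.5316 0.2232 0.2784] F [-0.49 -0.51 -2.26] w 0.127 q [-0.01  0.33 -0.87  1.83  0.7   1.18 -1.85]
target [ 0.576 -0.06   0.277] cm [19.98 18.91  8.17] rv [-0.175  0.137  0.356] deg 24.028813511609304
```

View pics/side2.png

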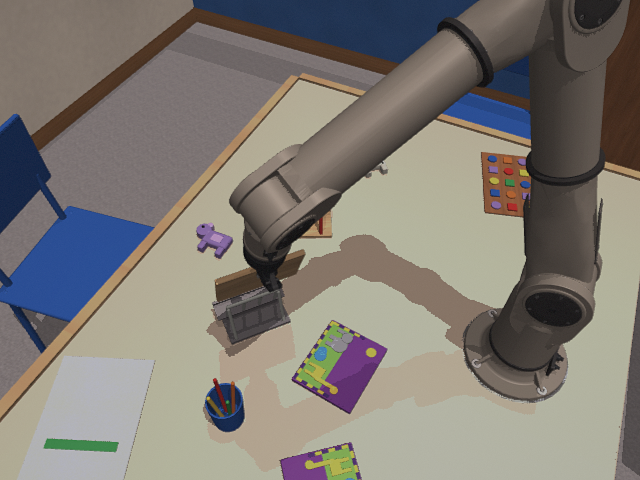

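```bash
python3 -m creep '[[[3,3,1.2,0,0,0,0],[6,6,2.4,-0.03,0.02,0.06,0],[9,9,3.6,-0.06,0.05,0.12,0],[12,12,4.8,-0.09,0.07,0.18,0],[15,15,6,-0.12,0.1,0.25,0],[18,17.5,7.4,-0.15,0.12,0.31,0],[20,18.9,8.2,-0.175,0.137,0.356,0],[20,18.9,8.2,-0.175,0.137,0.356,0],[20,18.9,8.2,-0.175,0.137,0.356,0]]]' 80
python3 - <<'E'
from goal import *
E=ge(); delta(toolR(E[0]),E[1]+E[0]@[0,0,.115+.15])
o=bot.get_obs(); q=o["tool_rot"]; Rt=R.from_quat([q[1],q[2],q[3],q[0]]).as_matrix()
Rb=np.column_stack([Rt[:,0],-Rt[:,1],-Rt[:,2]]); ob=o["eef_pos"]+Rt@[0,0,.115]
for n in("top","side","wrist"):
    p,d=bot.read_camera(n); cv2.imwrite(f"pics/{n}3.png",p)
    W=cloud(d,bot.calibration(n))
    for r in bot.silhouettes(n,"board"):
        m=cv2.erode(r["mask"].astype(np.uint8),np.ones((2,2)))>0
        w=W[m]; w=w[~np.isnan(w[:,0])]; qq=(w-ob)@Rb
        if abs(np.median(qq[:,0]))>.05 or r["p"]<.3: continue
        print(n,r["xy"],round(r["p"],2),len(w),np.round(np.percentile(qq,[1,50,99],axis=0),4).tolist())
        # residual 6dof fit in tool-predicted board frame
        def res(s): return abs(sdf((qq-s[:3])@R.from_rotvec(s[3:]).as_matrix(),*BOARD[0]))
        f=least_squares(res,np.zeros(6),loss='soft_l1',f_scale=.002,x_scale=[.01]*3+[.1]*3); print(np.round(f.x,4),np.median(f.fun))
E
```

```text
t: 8.1
eef_pos: [0.5764, -0.0594, 0.2764]
tool_rot: [0.134, 0.826, -0.501, 0.22]
contact_force: [1.0, -0.2, -1.9]
gripper_width: 0.121
t 8.1 tcp [ 0.5764 -0.0594  0.2764] F [ 1.03 -0.22 -1.87] w 0.121 q [ 0.28  0.27 -0.67  1.91  0.79  1.1  -1.86]
target [ 0.576 -0.06   0.277] cm [ 0.11  0.08 -0.07] rv [0.001 0.001 0.002] deg 0.1336005286107409
top [361.5, 188.3] 0.63 2162 [[-0.0047, -0.088, 0.0058], [0.005, -0.0144, 0.0868], [0.0093, 0.086, 0.153]]
[ 0.0002  0.0024  0.0005 -0.0011 -0.0106  0.0004] 0.0008193811039871757
side [307.9, 178.8] 0.55 1236 [[-0.0082, -0.0861, 0.0047], [-0.0066, -0.0174, 0.0965], [0.0016, 0.085, 0.1539]]
[-0.0009  0.0028  0.0009 -0.0006  0.0014  0.0008] 0.0005283564857346741
wrist [322.7, 206.5] 0.89 15997 [[-0.0052, -0.0207, 0.1449], [0.0004, 0.046, 0.1489], [0.0065, 0.0896, 0.1504]]
[ 0.0015  0.0004 -0.0011  0.002  -0.0123 -0.006 ] 0.00040039243956829784
```

```bash
python3 - <<'E'
import cv2,numpy as np
a=[cv2.imread(f"pics/{n}3.png") for n in("top","side","wrist")]
cv2.imwrite("pics/a3.png",np.vstack([np.hstack([cv2.resize(a[0][80:320,200:520],(400,300)),cv2.resize(a[1][80:320,150:470],(400,300))]),np.hstack([cv2.resize(a[2],(400,300)),np.zeros((300,400,3),np.uint8)])]))
E
```

```text
(no output)
```

View pics/a3.png

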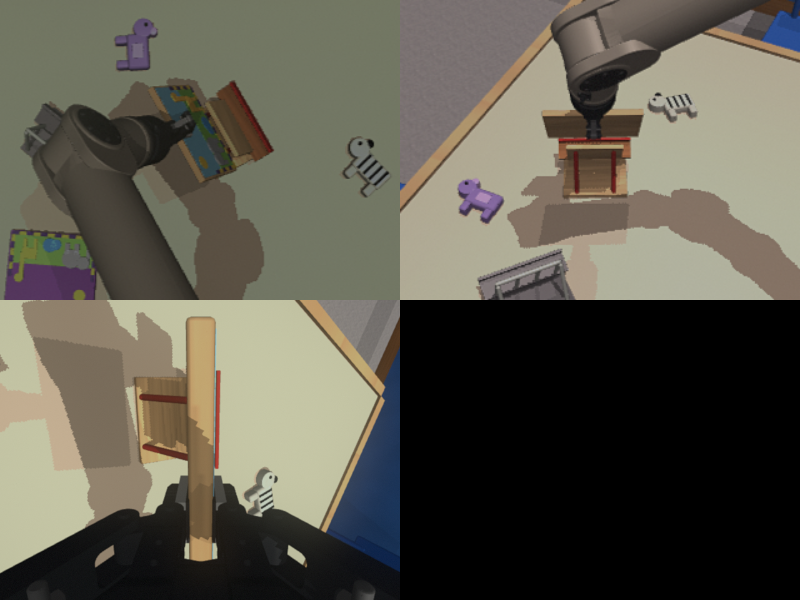

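```bash
python3 -m creep '[[[0.7,0.3,2,0,0,0,0],[0.7,0.3,5,0,0,0,0],[0.7,0.3,8,0,0,0,0],[0.7,0.3,10,0,0,0,0],[0.7,0.3,12,0,0,0,0],[0.7,0.3,13,0,0,0,0],[0.7,0.3,13,0,0,0,0]]]' 80
python3 - <<'E'
from goal import *
E=ge(); delta(toolR(E[0]),E[1]+E[0]@[0,0,.115])
for n in("top","side"):
    p,d=bot.read_camera(n); cv2.imwrite(f"pics/{n}4.png",cv2.resize(p[80:280,230:480],(800,600)))
E
```

```text
t: 9.28
eef_pos: [0.6062, -0.1257, 0.1672]
tool_rot: [0.135, 0.825, -0.502, 0.22]
contact_force: [-0.9, -0.1, -2.4]
gripper_width: 0.128
t 9.28 tcp [ 0.6062 -0.1257  0.1672] F [-0.91 -0.09 -2.35] w 0.128 q [ 0.3   0.44 -0.57  1.96  0.99  0.93 -1.97]
target [ 0.611 -0.127  0.148] cm [-0.71 -0.35  1.85] rv [ 0.002  0.    -0.   ] deg 0.13983216345647828
```

View pics/top4.png

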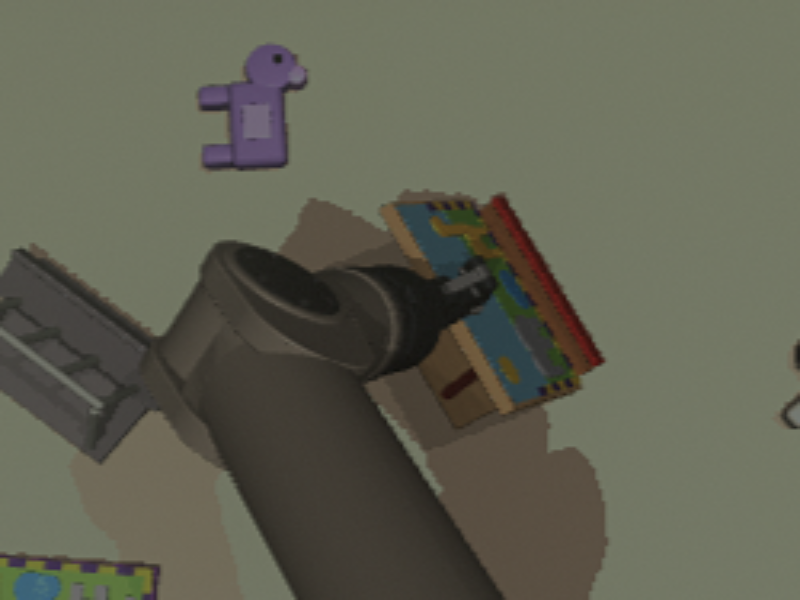

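View pics/side4.png

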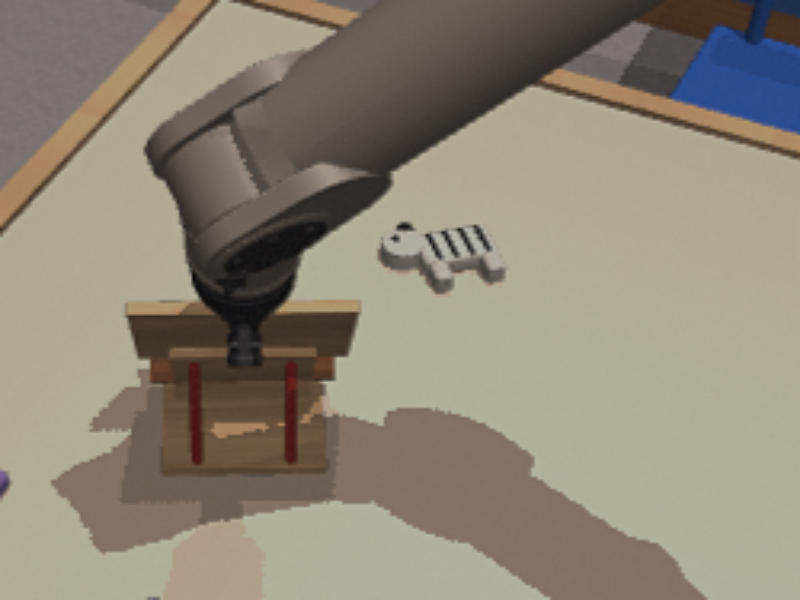

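```bash
python3 -m creep '[[[-0.1,0,0.8,0,0,0,0],[-0.2,0,1.3,0,0,0,0],[-0.2,0,1.5,0,0,0,0],[-0.2,0,1.65,0,0,0,0],[-0.2,0,1.65,0,0,0,0]]]' 80;python3 - <<'E'
from goal import *
E=ge(); delta(toolR(E[0]),E[1]+E[0]@[0,0,.115])
E
```

```text
t: 10.0
eef_pos: [0.6092, -0.1313, 0.1524]
tool_rot: [0.135, 0.825, -0.502, 0.221]
contact_force: [0.9, 0.7, -0.9]
gripper_width: 0.13
t 10.0 tcp [ 0.6092 -0.1313  0.1524] F [ 0.93  0.71 -0.87] w 0.13 q [ 0.3   0.46 -0.56  1.97  1.02  0.91 -2.  ]
target [ 0.611 -0.127  0.148] cm [-0.53 -0.33  0.25] rv [ 0.002  0.    -0.   ] deg 0.10147777830046417
```

```bash
python3 -m creep '[[[-0.1,0,0.1,0,0,0,0],[-0.2,0,0.15,0,0,0,0],[-0.3,0,0.2,0,0,0,0],[-0.3,0,0.25,0,0,0,0],[-0.3,0,0.25,0,0,0,0]]]' 80;python3 - <<'E'
from goal import *
E=ge(); delta(toolR(E[0]),E[1]+E[0]@[0,0,.115])
E
```

```text
t: 10.62
eef_pos: [0.6086, -0.1302, 0.1487]
tool_rot: [0.135, 0.825, -0.502, 0.221]
contact_force: [-0.2, -0.2, -2.0]
gripper_width: 0.133
t 10.62 tcp [ 0.6086 -0.1302  0.1487] F [-0.19 -0.22 -1.98] w 0.133 q [ 0.3   0.47 -0.55  1.97  1.03  0.91 -2.01]
target [ 0.611 -0.127  0.148] cm [-0.23 -0.33 -0.  ] rv [ 0.002  0.    -0.   ] deg 0.10346742244654027
```

No contact yet (still about -2 N); continue in millimetre steps.

```bash
python3 -m creep '[[[0,0,0.08,0,0,0,0],[0,0,0.15,0,0,0,0],[0,0,0.15,0,0,0,0]]]' 80; python3 -m creep '[[[0,0,0.08,0,0,0,0],[0,0,0.15,0,0,0,0],[0,0,0.15,0,0,0,0]]]' 80;python3 - <<'E'
from goal import *
E=ge(); delta(toolR(E[0]),E[1]+E[0]@[0,0,.115])
E
```

```text
t: 11.0
eef_pos: [0.6088, -0.1305, 0.1482]
tool_rot: [0.135, 0.825, -0.502, 0.221]
contact_force: [-5.7, 2.1, 6.4]
gripper_width: 0.127
t: 11.38
eef_pos: [0.6087, -0.1305, 0.1481]
tool_rot: [0.136, 0.825, -0.502, 0.221]
contact_force: [-13.3, 6.2, 17.0]
gripper_width: 0.128
t 11.38 tcp [ 0.6087 -0.1305  0.1481] F [-13.3    6.24  16.99] w 0.128 q [ 0.3   0.47 -0.55  1.97  1.03  0.91 -2.01]
target [ 0.611 -0.127  0.148] cm [-0.22 -0.33 -0.08] rv [ 0.002 -0.002  0.   ] deg 0.14893174056743777
```

```bash
python3 -m creep '[[[0,0,-0.2,0,0,0,0],[-0.1,0,-0.2,0,0,0,0],[-0.2,0,-0.2,0,0,0,0],[-0.2,0,-0.2,0,0,0,0]]]' 80;python3 - <<'E'
from goal import *
E=ge(); delta(toolR(E[0]),E[1]+E[0]@[0,0,.115])
f=bot.get_obs()["contact_force"]; print("F board frame",f@E[0])
for n in("top","side"):
    p,d=bot.read_camera(n); cv2.imwrite(f"pics/{n}5.png",cv2.resize(p[80:280,230:480],(800,600)))
    W=cloud(d,bot.calibration(n))
    for r in bot.silhouettes(n,"board"):
        m=cv2.erode(r["mask"].astype(np.uint8),np.ones((2,2)))>0
        w=W[m]; w=w[~np.isnan(w[:,0])]; qq=(w-E[1])@E[0]
        if abs(np.median(qq[:,0]))>.05: continue
        def res(s): return abs(sdf((qq-s[:3])@R.from_rotvec(s[3:]).as_matrix(),*BOARD[0]))
        s=least_squares(res,np.zeros(6),loss='soft_l1',f_scale=.002,x_scale=[.01]*3+[.1]*3); print(n,np.round(s.x,4),np.median(s.fun))
E
```

```text
t: 11.88
eef_pos: [0.6086, -0.1297, 0.1477]
tool_rot: [0.135, 0.825, -0.502, 0.222]
contact_force: [-3.1, 0.2, 5.6]
gripper_width: 0.128
t 11.88 tcp [ 0.6086 -0.1297  0.1477] F [-3.11  0.19  5.55] w 0.128 q [ 0.3   0.47 -0.55  1.97  1.03  0.91 -2.01]
target [ 0.611 -0.127  0.148] cm [-0.14 -0.31 -0.07] rv [ 0.002 -0.002 -0.001] deg 0.142788580809118
F board frame [ 1.39032641 -2.678095    5.60684704]
top [ 0.0024  0.0002 -0.0003 -0.0056 -0.0173 -0.0009] 0.0009722076060569851
side [ 0.0006 -0.0003 -0.0001  0.0039 -0.0013 -0.001 ] 0.0006211897369438847
```

```bash
python3 -m creep '[[[-0.1,0,0,0,0,0,0],[-0.15,0,0,0,0,0,0],[-0.15,0,0,0,0,0,0]]]' 80;python3 - <<'E'
from goal import *
E=ge(); delta(toolR(E[0]),E[1]+E[0]@[0,0,.115])
print("F board frame",bot.get_obs()["contact_force"]@E[0])
E
python3 -m creep '[[[-0.1,0,0,0,0,0,0],[-0.15,0,0,0,0,0,0],[-0.15,0,0,0,0,0,0]]]' 80;python3 - <<'E'
from goal import *
E=ge(); delta(toolR(E[0]),E[1]+E[0]@[0,0,.115])
print("F board frame",bot.get_obs()["contact_force"]@E[0])
E
```

```text
t: 12.45
eef_pos: [0.6085, -0.1296, 0.1476]
tool_rot: [0.136, 0.825, -0.502, 0.222]
contact_force: [-1.3, -2.3, 7.1]
gripper_width: 0.127
t 12.45 tcp [ 0.6085 -0.1296  0.1476] F [-1.29 -2.31  7.1 ] w 0.127 q [ 0.29  0.47 -0.55  1.98  1.03  0.91 -2.02]
target [ 0.611 -0.127  0.148] cm [-0.12 -0.31 -0.07] rv [ 0.002 -0.004 -0.001] deg 0.2420388381538553
F board frame [ 4.80823856 -2.20534712  5.42246447]
t: 12.82
eef_pos: [0.6085, -0.1295, 0.1476]
tool_rot: [0.136, 0.824, -0.502, 0.223]
contact_force: [-0.3, -4.1, 8.5]
gripper_width: 0.127
t 12.82 tcp [ 0.6085 -0.1295  0.1476] F [-0.3  -4.14  8.47] w 0.127 q [ 0.29  0.47 -0.55  1.98  1.04  0.91 -2.02]
target [ 0.611 -0.127  0.148] cm [-0.11 -0.31 -0.07] rv [ 0.002 -0.006 -0.002] deg 0.3560690238577872
F board frame [ 7.29921659 -2.17131335  5.56811166]
```

```bash
python3 -m creep '[[[0.2,0,-0.05,0,0,0,0],[0.2,0,-0.05,0,0,0,0.2],[0.2,0,-0.05,0,0,0,0.3],[0.2,0,-0.05,0,0,0,0.5],[0.2,0,-0.05,0,0,0,0.5],[0.2,0,-0.05,0,0,0,0.5]]]';python3 - <<'E'
from goal import *
E=ge(); delta(toolR(E[0]),E[1]+E[0]@[0,0,.115])
p,d=bot.read_camera("wrist"); cv2.imwrite("pics/w6.png",p)
E
```

```text
t: 13.58
eef_pos: [0.6075, -0.1279, 0.1467]
tool_rot: [0.135, 0.825, -0.502, 0.221]
contact_force: [0.2, -0.9, -0.3]
gripper_width: 0.496
t 13.57 tcp [ 0.6075 -0.1279  0.1467] F [ 0.19 -0.85 -0.35] w 0.496 q [ 0.29  0.47 -0.55  1.98  1.03  0.91 -2.02]
target [ 0.611 -0.127  0.148] cm [ 0.09 -0.32 -0.05] rv [ 0.002  0.    -0.   ] deg 0.09702343626699465
```

View pics/w6.png

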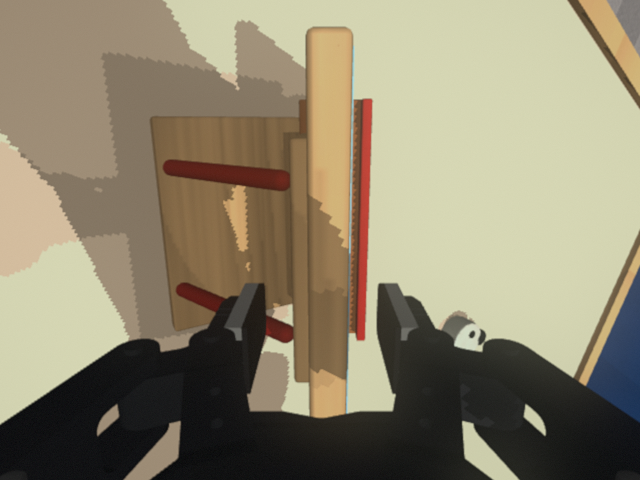

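The fingers are free on both sides of the board's edge (columns 308–350), with the pads at 262 and 380. I'll withdraw along the slope.

```bash
python3 -m creep '[[[0.1,0,-1,0,0,0,0.5],[0.1,0,-3,0,0,0,0.5],[0.1,0,-6,0,0,0,0.5],[0.1,0,-10,0,0,0,0.5],[0,0,-14,0,0,0,0.5],[-4,0,-17,0,0,0,0.5],[-9,0,-20,0,0,0,0.5],[-14,0,-22,0,0,0,0.5],[-14,0,-22,0,0,0,0.5],[-14,0,-22,0,0,0,0.5]]]';python3 - <<'E'
from goal import *
E=ge(); delta(toolR(E[0]),E[1]+E[0]@[0,0,.115])
for n in("top","side"):
    p,d=bot.read_camera(n); cv2.imwrite(f"pics/{n}7.png",p)
    W=cloud(d,bot.calibration(n))
    for r in bot.silhouettes(n,"board"):
        m=cv2.erode(r["mask"].astype(np.uint8),np.ones((2,2)))>0
        w=W[m]; w=w[~np.isnan(w[:,0])]; qq=(w-E[1])@E[0]
        if abs(np.median(qq[:,0]))>.05: continue
        def res(s): return abs(sdf((qq-s[:3])@R.from_rotvec(s[3:]).as_matrix(),*BOARD[0]))
        s=least_squares(res,np.zeros(6),loss='soft_l1',f_scale=.002,x_scale=[.01]*3+[.1]*3); print(n,np.round(s.x,4),np.median(s.fun))
    for l in("hippo","zebra","pot"): print(n,l,[(np.round(r["xy"]),round(r["p"],2)) for r in bot.find_in(n,l)])
a=[cv2.imread(f"pics/{n}7.png") for n in("top","side")]
cv2.imwrite("pics/a7.png",np.hstack([cv2.resize(a[0][80:320,200:520],(400,300)),cv2.resize(a[1][80:320,150:470],(400,300))]))
E
```

```text
t: 14.88
eef_pos: [0.5014, 0.0775, 0.2683]
tool_rot: [0.135, 0.825, -0.502, 0.221]
contact_force: [-0.4, -1.2, 0.6]
gripper_width: 0.502
t 14.88 tcp [0.5014 0.0775 0.2683] F [-0.44 -1.18  0.6 ] w 0.502 q [ 0.07  0.25 -0.78  1.97  0.73  1.23 -2.13]
target [ 0.611 -0.127  0.148] cm [14.02 -0.3  22.04] rv [ 0.001 -0.001  0.   ] deg 0.057159280743774764
top [ 0.0018 -0.0008 -0.0004  0.0018 -0.0122  0.0011] 0.0009455958218593762
top hippo [(array([311., 114.]), 0.6)]
top zebra [(array([493., 215.]), 0.6)]
top pot [(array([143., 226.]), 0.84)]
side [-0.0004 -0.0014  0.0004 -0.0242 -0.004  -0.0144] 0.0005300586692016567
side hippo [(array([214., 242.]), 0.65)]
side zebra []
side pot []
```

View pics/a7.png

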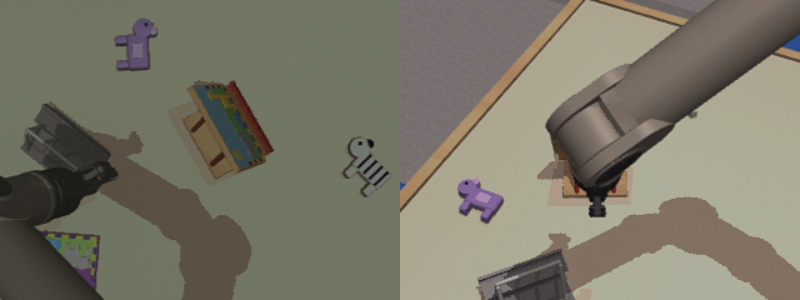

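```bash
python3 - <<'E'
import cv2,numpy as np
a,b=[cv2.imread(f"pics/top{i}.png")[190:260,110:190] for i in(0,7)]
cv2.imwrite("pics/pot.png",cv2.resize(np.hstack([a,b]),None,fx=4,fy=4))
from station import bot
print(bot.hand_in() if cv2.absdiff(a[:,:90],b[:,:90]).mean()<4 else cv2.absdiff(a,b).mean())
E
```

```text
16.031190476190478
```

View pics/pot.png

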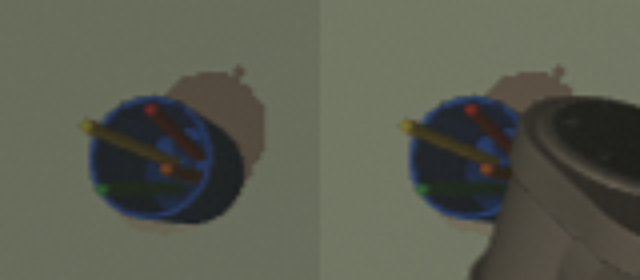

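The pot hasn't moved; the arm only overlaps it in the picture. Handing in.

```bash
python3 -c "
from station import bot
print(bot.hand_in())"
```

```text
the job is handed in; nothing more can be done
None
```

I took the board from the rack by its upper edge, lifted it about 15 cm clear and set it on the easel. I lowered it until it touched the ledge, eased it back against the rest, released it and withdrew. I handed in at about 15 s of the 45 s; no verdict was reported.

**Board on the easel:** after release, the fits to the top and side pictures put it within about 2 mm of the seated pose. The angles were within 0.03 rad, and it was centred to about 1.5 mm, with the picture facing outwards. I did not take a picture after handing in.

**Other objects:**
- **Hippo:** found in the same place in both the top and side pictures.
- **Zebra:** found in the same place in the top picture. The side camera missed it, as it had at the start.
- **Pot:** the arm partly hid it in the top picture. The network put it 8 pixels off and my automatic picture comparison failed, but side by side the visible part lines up with the start picture. The side camera did not find it in the last check.

**Disagreement on the way:** from above the rack, the wrist camera put the board about 4 mm further out than the top and side cameras did. A close look before closing the fingers showed those two were right, so I moved back 4.5 mm before gripping.

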